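# Close the double-lidded canister and take off its outer lid alone

## Task

Pick up the two nested wooden lids together by the inner lid's post, which sticks up through the outer lid, lower them gently into the mouth of the open steel canister until the inner lid is fully seated, and let go of the post. Then grip the outer lid by its collar and lift it off by itself, straight up over the post, leaving the inner lid seated and undisturbed. Finish while still holding the outer lid level in the gripper, above the canister and wholly clear of the top of the post; leave the canister standing where it is and do not disturb the mug, the spice jar or the fish tin.

Things in the scene. Friction and masses are not known exactly. Their poses are not given: they have to be found in the camera images.
- canister: Open round steel canister, loose, empty, about 0.8 kg, standing upright on the worktop on either the left or the right side. Outside diameter 96 mm, height 90 mm, wall 4 mm (mouth 88 mm across). Origin: centre of its underside; z up its axis.
- canister_mouth (a point): Centre of the canister's mouth, in the plane of its rim, 90 mm above its underside.
- inner_lid: Inner lid, round, wood, 0.22 kg, standing on the worktop, the outer lid over it. Plug widens from 72 mm across at the bottom to 83 mm at 8 mm, straight to 14 mm; flange 94 mm across at 14 to 19 mm, resting on the canister's rim when seated; central post 14 mm across, top at 68 mm. Origin: centre of the plug's bottom, z up the post; seated it is 76 mm above the canister's underside.
- post_top (a point): Centre of the top of the inner lid's post. While the lids are nested the post sticks out 25 mm above the collar of the outer lid; pinching and lifting it there carries both lids, since the outer lid rests loosely on the inner lid's flange.
- outer_lid: Outer lid, round, wood, 0.1 kg, 106 mm across, loose over the inner lid (2.5 mm side play). Skirt 99 mm inside at 0 to 4 mm, round the inner flange; plate at 4 to 8 mm with a 19 mm hole for the post; grip collar 34 mm outside diameter at 8 to 28 mm, so the post stands between the fingers. Origin: centre of the skirt's lower edge, z up; nested it is 15 mm above the inner lid's origin.
- collar_top (a point): Centre of the top of the outer lid's collar, 28 mm above the outer lid's origin.
- mug: White mug, bystander, 120x92x118 mm, beyond the work. Origin: centre of its underside.
- jar: Spice jar with screw cap, bystander, 46 mm across, 106 mm high, far right. Origin: centre of its underside.
- tin: Flat round fish tin, bystander, 86 mm across, 40 mm high, in the middle on the robot's side. Origin: centre of its underside.
Mind the look-alikes: they are no part of the job. Leave any purple or turquoise look-alike of the outer_lid alone.

How it is judged:
By the outcome, as a careful person would: the job done as asked, in the order asked, and still so for the second after the job is handed in, while the arm keeps its last pose, push and grip.
It also fails if it takes over 56 s, if anything falls off the work surface, if the arm or the gripper's body presses on something with over 40 N, if the wrist force passes 120 N, or if a joint passes its speed limit or range.

## Robot

A 6-joint arm with a two-finger parallel gripper is mounted at the origin on the work surface; the furniture and walls round the work are solid. World frame = base frame: x ahead of the robot, y to its left, z up, the work surface at z = 0. Lengths are in m, angles in degrees, forces in N, time in s.
With the tool pointing down it reaches from about 0.35 to 0.725 m from the base axis. Payload 4.3 kg.
Tool frame: the origin (TCP) lies on the mounting face of the last link; the fingertips stand 173 mm ahead of it and the grasp point (between the pads) lies 155 mm ahead of it (robot.tips_ahead is the distance from the TCP to the fingertips, in m); z points along the fingers, y is the line along which they close (so a half turn about z gives the same grasp; the last joint's range is limited). The gripper opens to 85 mm and grips with 20 to 120 N. Pads are 22 mm wide; open, the fingers measure 114 mm over their backs; the gripper's body (76 mm by 85 mm) begins 54 mm behind the grasp point. The pads swing forward as they close: fully open they stand 13 mm farther back than shut.
Start: joints at [57.852, 21.618, 4.641, 73.018, 0, 83.68], TCP at [0.251, 0.518, 0.405] pointing down, gripper open.
Joint ranges: [-156.06, 156.06], [-48.1, 94.91], [-58.44, 69.94], [-101.28, 121.22], [-78.64, 73.56], [-180, 180]. Speed limits (degrees/s): [147.25, 147.25, 180, 180, 180, 180].

## Interface

Orientations are given as a 3x3 rotation matrix whose columns are the frame's x, y, z axes.
In Python, from plant import readout, cams, robot gives the robot as it stands.
- The arm moves only by the tool drive_tool, never from a script. Its argument "increments" is a list of rows, each a list of 4 numbers: the shift along the tool's x, y, z in m, then the turn about the tool's z in degrees. A call has 1 to 20 rows; each row is the pose to reach, as a shift and turn from the pose commanded when the call began, along the tool's axes at that moment; what a row does not reach only later rows make up. A row lasts 1/8 s, in which the tool goes at most 62.5 mm and 10.7 degrees, less where a joint would pass 70% of its speed; a pose out of reach is approached as far as the arm can. A call with a gripper value outside its range is refused whole. "claw" is the finger opening in m, from 0 to 0.0854, set as the call begins (left out, the last holds). The fingers move at their own pace and stop on an object; "force" is the grip in N (left out, the last holds). Time passes only in rows, so rows that repeat a pose let the fingers close. It gives the time, the measured TCP pose, the force, the opening and the grip force at its end, in the units of the state.
- readout.get_state(): the state, without advancing time (a new reading comes with each control period).
- cams.camera(name): name is "scene" or "top"; returns the picture (420x560x3 uint8, red, green, blue); there is no depth.
- cams.get_calibration(name): a dict with "mtx" (3x3 intrinsics, pixels), "R" (3x3) and "t" (3): a world point X has camera coordinates R X + t. Camera axes: x right, y down, z forward; pixel columns grow to the right and rows downward; lengths in m; the calibration is good to about 2 mm. A picture is of the moment at which its call begins. get_calibration takes no time and is no camera call.
- robot.finish_job(): hands the job in; it is judged then, once.
Trained networks look in the newest picture that a camera, given by its name, has taken for a name from the list of things; names that differ only in an ending like _2 or _b are one class to them, and where a whole thing is asked for, a point or a joint stands for the part that bears it (a point fixed in the world has none). Each returns a list of dicts, best first, with "score" (0 to 1); they miss things now and then, are a little off and sometimes report something else, mostly with a low value. They report only what shows in the picture. A call takes as long as a camera call. They do not tell look-alikes from the thing itself.
- cams.recognise(camera, target): "bbox" ([left, top, right, bottom] as shares, 0 to 1, of the picture: columns of its width, rows of its height, round what is visible of it).
- cams.pinpoint(camera, target): "point" ([column, row] as shares, 0 to 1, of the picture: columns of its width, rows of its height: a listed point, or the origin of a listed thing).
The state is a dict: "time": time; "joint_pos": joint angles; "joint_velocities": joint speeds; "joint_torque": joint torques, N m; "tool_pos": TCP position; "tool_rot": TCP orientation; "wrist_force": force on the tool from outside, world axes, zero at the start; "ft_torque": the same for the moment, N m; "opening": finger opening in m; "grip_force": force on a finger pad.
Only numpy, scipy, OpenCV 4.12 (cv2) and the standard library are available. Lean on these libraries where they do the work, as an engineer would, in place of code of your own. Each camera call takes 0.05 s, during which the arm holds its last target. There are 200 camera calls.

## Working session

There is one attempt and no reset: what is moved stays moved. The work goes in short steps, Python scripts to look and compute and a tool call to move; the robot and the scene stay as the last step left them, time stands still between calls to the robot, and variables do not carry over. Pictures are saved under pics/ and viewed, at most 10 in all, crops included, and the job is handed in when it is done.

Besides the shell and the picture viewer there is one more tool, called after ">>>" by a JSON object that holds its "op" and its "data". drive_tool: Moves the arm, as the interface text tells. Its arguments: {"type":"object","properties":{"increments":{"type":"array"},"claw":{"type":"number"},"force":{"type":"number"}},"required":["increments"]}

```bash
mkdir -p pics; python3 - <<'E'
from plant import readout,cams,robot
import cv2,numpy as np
for n in("scene","top"):
    im=cams.camera(n); cv2.imwrite(f"pics/{n}0.png",im[:,:,::-1])
    c=cams.get_calibration(n); print(n,np.round(c["mtx"],1).tolist(),np.round(c["R"],4).tolist(),np.round(c["t"],4).tolist())
    for t in("canister_mouth","post_top","collar_top"):
        print(t,[(np.round(np.array(d["point"])*[560,420],1).tolist(),round(d["score"],2)) for d in cams.pinpoint(n,t)])
s=readout.get_state();print(s["time"],s["tool_pos"],np.round(s["tool_rot"],4))
E
```

```text
scene [[443.5, 0.0, 282.1], [0.0, 443.5, 201.8], [0.0, 0.0, 1.0]] [[0.749, -0.6624, -0.0148], [-0.3825, -0.4142, -0.8259], [0.541, 0.6243, -0.5636]] [-0.3813, 0.333, 0.7808]
canister_mouth [([350.6, 267.3], 0.64)]
post_top [([228.3, 193.9], 0.45)]
collar_top [([285.5, 190.8], 0.88), ([230.2, 203.7], 0.66), ([204.1, 179.7], 0.58)]
top [[430.8, 0.0, 279.4], [0.0, 430.8, 207.1], [0.0, 0.0, 1.0]] [[0.0144, -0.9999, 0.0064], [-0.9953, -0.0149, -0.0954], [0.0955, -0.005, -0.9954]] [0.069, 0.5959, 1.2785]
canister_mouth [([371.5, 227.8], 0.76)]
post_top [([227.2, 227.4], 0.35)]
collar_top [([231.4, 229.9], 0.9), ([174.3, 218.5], 0.72), ([246.0, 179.5], 0.65)]
0.4 [0.25049657 0.51753443 0.40456544] [[-9.001e-01  4.357e-01 -1.000e-04]
 [ 4.357e-01  9.001e-01 -2.000e-04]
 [ 0.000e+00 -2.000e-04 -1.000e+00]]
```

View pics/top0.png

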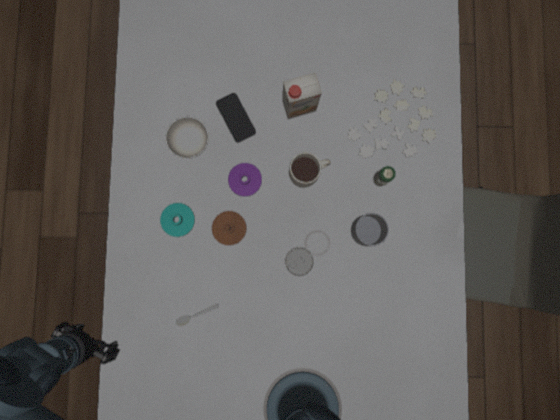

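View pics/scene0.png

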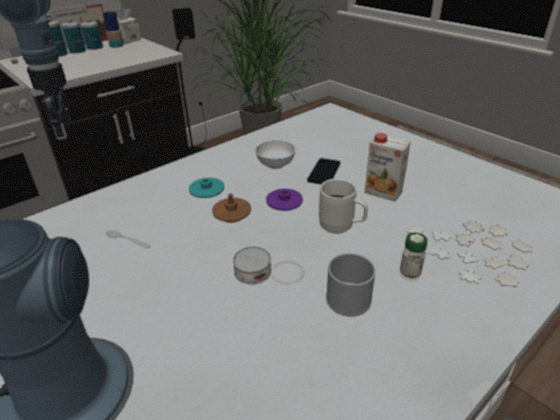

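Candidates for the lids: brown with post, top (229,228) / scene (231,208); purple, top (245,180) / scene (285,199); turquoise, top (177,220) / scene (206,187). I choose the brown one, since it is wooden with a post sticking up. The canister is the grey cylinder at top (369,230) / scene (350,285), and the mug is at top (305,169).

```bash
cat > h.py <<'E'
from plant import readout,cams,robot
import cv2,numpy as np
from scipy.optimize import least_squares
def proj(n,X):
    c=cams.get_calibration(n);p=(np.array(c["R"])@np.array(X).T).T+np.array(c["t"]);p=p@np.array(c["mtx"]).T
    return p[...,:2]/p[...,2:]
def ray(n,uv,z):
    c=cams.get_calibration(n);R=np.array(c["R"]);t=np.array(c["t"])
    d=R.T@np.linalg.inv(c["mtx"])@[*uv,1];o=-R.T@t
    return o+d*(z-o[2])/d[2]
def tri(a,b):  # pixel in scene, top
    r=least_squares(lambda X:np.r_[proj("scene",X)-a,proj("top",X)-b],[.5,0,.1]);return r.x,np.abs(r.fun).max()
E
python3 - <<'E'
from h import *
print("post tri",tri([228.3,193.9],[227.2,227.4]));print("mouth tri",tri([350.6,267.3],[371.5,227.8]));print("collar tri",tri([230.2,203.7],[231.4,229.9]))
for n,pt,ca in(("scene",[228.3,193.9],[350.6,267.3]),("top",[227.2,227.4],[371.5,227.8])):
    im=cv2.imread(f"pics/{n}0.png");hsv=cv2.cvtColor(im,cv2.COLOR_BGR2HSV)
    print(n,"post@.068",ray(n,pt,.068).round(4),"mouth@.09",ray(n,ca,.09).round(4))
    m=cv2.inRange(hsv,(3,90,40),(20,255,255));k,l,st,ce=cv2.connectedComponentsWithStats(m)
    for i in range(1,k):
        if st[i,4]>200: print("brown",st[i],ce[i].round(1))
    if n=="top":
        i=1+np.argmax(st[1:,4]*(np.hypot(*(ce[1:]-[229,228]).T)<10));print("plate c @.021",ray(n,ce[i],.021).round(4))
    # canister saturation low dark
a=cv2.imread("pics/scene0.png");b=cv2.imread("pics/top0.png")
z=lambda im,x,y,r:cv2.resize(im[y-r:y+r,x-r:x+r],(390,390),interpolation=cv2.INTER_CUBIC)
cv2.imwrite("pics/crop.png",np.hstack([np.vstack([z(a,231,207,26)[:290],z(a,351,285,40)[:290]]),np.vstack([z(b,229,228,26)[50:340],z(b,369,230,26)[50:340]])]))
E
```

```text
post tri (array([0.52726276, 0.2308896 , 0.06873715]), np.float64(0.6920342053726358))
mouth tri (array([ 0.53207057, -0.18713944,  0.0896434 ]), np.float64(0.35252792543332134))
collar tri (array([0.52213088, 0.22027638, 0.04499379]), np.float64(0.306180113489944))
scene post@.068 [0.5264 0.2329 0.068 ] mouth@.09 [ 0.5311 -0.187   0.09  ]
brown [366 174  31  21 408] [381.3 184. ]
brown [213 194  37  28 682] [231.2 209.2]
top post@.068 [0.5292 0.2297 0.068 ] mouth@.09 [ 0.5331 -0.188   0.09  ]
brown [    0     0    98   345 12482] [ 36.  167.5]
brown [ 482    0   78  196 5351] [530.   89.9]
brown [213 212  33  33 845] [228.6 227.8]
brown [ 486  308   74  112 3151] [529.8 369.8]
brown [  42  357   59   63 1231] [ 76.3 393.1]
plate c @.021 [0.5302 0.2307 0.021 ]
```

View pics/crop.png

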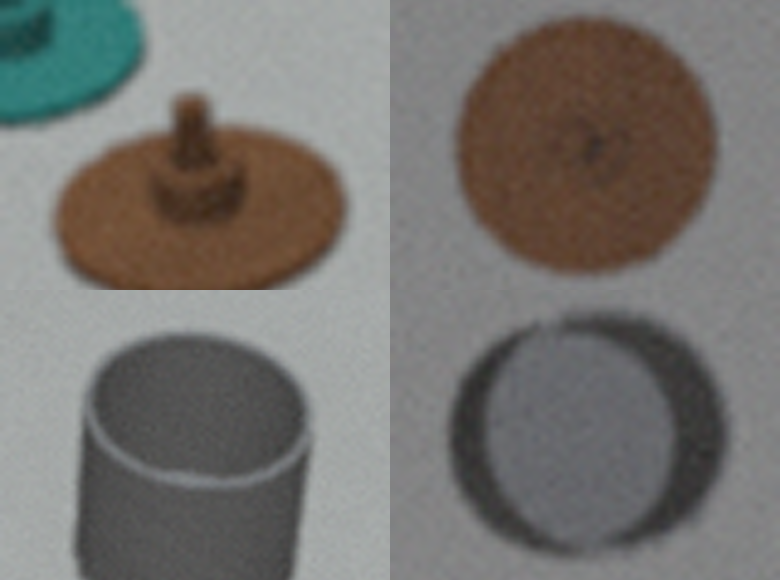

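The crop confirms the brown wooden lid with its post: post top in scene at about (230.5,194) and disc centred in top at (228.6,227.8). The canister rim ellipse in scene spans columns 328–375 and rows 254–286. Next I refine the positions by fitting the outlines.

```bash
cat >> h.py <<'E'
A=np.linspace(0,2*np.pi,180)
def circ(x,y,z,r): return np.c_[x+r*np.cos(A),y+r*np.sin(A),0*A+z]
def fit(n,im,rings,x0,off):
    """fit hull silhouette of rings [(z,r)] by maximising gradient contrast inside/outside"""
    f=cv2.GaussianBlur(im,(0,0),.7).astype(np.float32)
    def val(p): return cv2.remap(f,p[:,0].astype(np.float32),p[:,1].astype(np.float32),1)[:,0].astype(float)
    def cost(q):
        h=cv2.convexHull(np.vstack([proj(n,circ(*q,z,r)) for z,r in rings]).astype(np.float32))[:,0]
        h=np.vstack([np.linspace(a,b,8)[:-1] for a,b in zip(h,np.roll(h,-1,0))])
        c=h.mean(0);u=(h-c)/np.linalg.norm(h-c,axis=1)[:,None]
        w=np.linalg.norm(h-np.roll(h,1,0),axis=1)
        return -np.sum(w*np.linalg.norm(val(h+off*u)-val(h-off*u),axis=-1))/w.sum()
    from scipy.optimize import minimize
    r=minimize(cost,x0,method="Nelder-Mead",options=dict(initial_simplex=np.array(x0)+[[0,0],[.008,0],[0,.008]],xatol=1e-4))
    return r.x.round(4),round(r.fun,1)
E
python3 - <<'E'
from h import *
for n in("scene","top"):
    im=cv2.imread(f"pics/{n}0.png")
    print(n,"lid",fit(n,im,[(.015,.053),(.023,.053)],[.530,.231],1.2),"can",fit(n,im,[(0,.048),(.09,.048)],[.532,-.187],1.2))
    for nm,x in(("mug",(305,165)),("jar",(385,176)),("tin",(299,262))):
        if n=="top": print(nm,ray(n,x,.06).round(3))
print(ray("scene",[230.5,194.3],.068).round(4))
E
```

```text
scene lid (array([0.5293, 0.23  ]), np.float64(-108.2)) can (array([ 0.5299, -0.1895]), np.float64(-91.9))
top lid (array([0.5307, 0.2308]), np.float64(-80.9)) can (array([ 0.5298, -0.1876]), np.float64(-72.4))
mug [0.719 0.003 0.06 ]
jar [ 0.69  -0.236  0.06 ]
tin [0.431 0.018 0.06 ]
[0.5295 0.2274 0.068 ]
```

>>> {"op": "drive_tool", "data": {"increments": [[-0.02,-0.007,0,0],[-0.06,-0.022,0,0],[-0.115,-0.042,0,0],[-0.17,-0.062,0,0],[-0.225,-0.082,0.02,0],[-0.28,-0.102,0.05,0],[-0.33,-0.12,0.08,0],[-0.362,-0.132,0.1,0],[-0.374,-0.136,0.11,0],[-0.377,-0.137,0.115,0],[-0.377,-0.137,0.115,0],[-0.377,-0.137,0.115,0]], "claw": 0.05, "force": 40}}

```text
time: 1.9
tool_pos: [0.5297, 0.231, 0.2906]
tool_rot: [[-0.901, 0.434, 0.001], [0.434, 0.901, 0.001], [-0.001, 0.001, -1.0]]
wrist_force: [-0.4, -0.0, -0.2]
opening: 0.0501
grip_force: 0.0
```

```bash
python3 - <<'E'
from h import *
o=[]
for n,x,y in(("scene",231,185),("top",229,228)):
    im=cams.camera(n)[:,:,::-1];r=36;o.append(cv2.resize(im[y-r:y+r,x-r:x+r],(390,390),interpolation=2))
cv2.imwrite("pics/hover.png",np.hstack(o))
s=readout.get_state();print(s["time"],s["tool_pos"],s["wrist_force"],s["opening"],np.round(s["tool_rot"],4).tolist())
print([proj(n,s["tool_pos"]+[0,0,-.173]).round(1).tolist() for n in("scene","top")])
E
```

```text
2.0 [0.52984697 0.23092947 0.29053018] [0.16600001 0.22455772 1.14058878] 0.049990523224535045 [[-0.9008, 0.4342, 0.0012], [0.4342, 0.9008, 0.0006], [-0.0008, 0.001, -1.0]]
[[228.2, 177.7], [224.8, 226.3]]
```

View pics/hover.png

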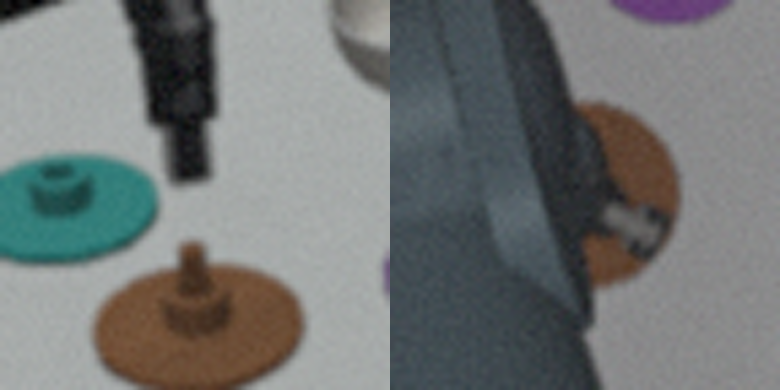

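In the hover crop the fingertip centre is at column 189 and the post at 193, about 1.5 mm off along the tool's x. I correct that and descend.

>>> {"op": "drive_tool", "data": {"increments": [[-0.0015,-0.001,0.01,0],[-0.0015,-0.001,0.028,0],[-0.0015,-0.001,0.046,0],[-0.0015,-0.001,0.06,0],[-0.0015,-0.001,0.068,0],[-0.0015,-0.001,0.07,0],[-0.0015,-0.001,0.07,0]]}}

```text
time: 2.88
tool_pos: [0.5313, 0.2285, 0.22]
tool_rot: [[-0.9, 0.436, 0.001], [0.436, 0.9, 0.0], [-0.0, 0.0, -1.0]]
wrist_force: [-0.3, 0.8, 0.9]
opening: 0.0499
grip_force: 0.0
```

>>> {"op": "drive_tool", "data": {"increments": [[0,0,0,0],[0,0,0,0],[0,0,0,0],[0,0,0,0],[0,0,0,0]], "claw": 0.0, "force": 60}}

```text
time: 3.5
tool_pos: [0.5315, 0.2287, 0.2202]
tool_rot: [[-0.9, 0.436, 0.001], [0.436, 0.9, 0.001], [-0.001, 0.001, -1.0]]
wrist_force: [0.8, 2.0, 3.2]
opening: 0.0121
grip_force: 58.7
```

>>> {"op": "drive_tool", "data": {"increments": [[0,0,-0.003,0],[0,0,-0.01,0],[0,0,-0.025,0],[0,0,-0.045,0],[0,0,-0.07,0],[0,0,-0.1,0],[0,0,-0.13,0],[0,0,-0.15,0],[0,0,-0.16,0],[0,0,-0.16,0],[0,0,-0.16,0]]}}

```text
time: 4.88
tool_pos: [0.5307, 0.2283, 0.3788]
tool_rot: [[-0.9, 0.436, -0.002], [0.436, 0.9, -0.001], [0.001, -0.001, -1.0]]
wrist_force: [0.4, 0.2, -3.5]
opening: 0.0115
grip_force: 58.6
```

```bash
python3 - <<'E'
from h import *
o=[]
for n,x,y in(("scene",228,140),("top",229,228)):
    im=cams.camera(n)[:,:,::-1];r=50;o.append(cv2.resize(im[y-r:y+r,x-r:x+r],(390,390),interpolation=2))
cv2.imwrite("pics/lift.png",np.hstack(o))
s=readout.get_state();print(s["time"],s["tool_pos"],s["wrist_force"],s["ft_torque"],s["opening"],s["grip_force"])
E
```

```text
4.975 [0.53071481 0.22834104 0.37850883] [ 0.46070535 -0.44643364 -3.36562224] [-0.02024564 -0.01909607  0.00425801] 0.011570778241730927 58.584480051649734
```

View pics/lift.png

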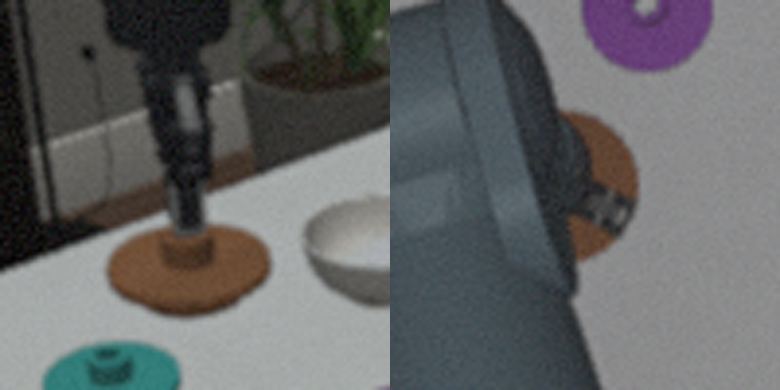

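Both lids hang level from the post: the load reads 3.4 N and the lid is centred in the scene crop near (189,265). Next I carry them to above the canister.

>>> {"op": "drive_tool", "data": {"increments": [[-0.004,-0.009,0,0],[-0.016,-0.034,0,0],[-0.035,-0.072,0,0],[-0.056,-0.116,0,0],[-0.078,-0.161,0,0],[-0.1,-0.206,0,0],[-0.122,-0.251,0,0],[-0.143,-0.295,0,0],[-0.16,-0.331,0,0],[-0.172,-0.356,0,0],[-0.179,-0.37,0,0],[-0.1815,-0.375,0,0],[-0.1815,-0.375,0,0],[-0.1815,-0.375,0,0]]}}

```text
time: 6.72
tool_pos: [0.5311, -0.1872, 0.3797]
tool_rot: [[-0.901, 0.434, -0.0], [0.434, 0.901, 0.001], [0.0, 0.0, -1.0]]
wrist_force: [0.1, 0.5, -2.9]
opening: 0.0117
grip_force: 58.7
```

>>> {"op": "drive_tool", "data": {"increments": [[0,0,0.006,0],[0,0,0.018,0],[0,0,0.03,0],[0,0,0.036,0],[0,0,0.038,0],[0,0,0.038,0],[0,0,0.038,0]]}}

```text
time: 7.6
tool_pos: [0.5313, -0.1883, 0.3421]
tool_rot: [[-0.9, 0.436, 0.001], [0.436, 0.9, -0.0], [-0.001, 0.0, -1.0]]
wrist_force: [-1.3, 0.3, -3.4]
opening: 0.012
grip_force: 58.7
```

```bash
python3 - <<'E'
from h import *
s=readout.get_state();p=s["tool_pos"];print(s["time"],p,s["wrist_force"],s["opening"])
b=p[2]-.220  # inner lid origin z
o=[]
for n in("scene","top"):
    im=np.ascontiguousarray(cams.camera(n)[:,:,::-1]);cv2.imwrite(f"pics/pre_{n}.png",im)
    print(n,"lid",fit(n,im,[(b+.015,.053),(b+.023,.053)],list(p[:2]),1.2),"can",fit(n,im,[(0,.048),(.09,.048)],[.530,-.1885],1.2))
    c=proj(n,[p[0],p[1],.1]).astype(int);r=55
    o.append(cv2.resize(im[c[1]-r:c[1]+r,c[0]-r:c[0]+r],(390,390),interpolation=2))
cv2.imwrite("pics/pre.png",np.hstack(o))
E
```

```text
7.6 [ 0.53126857 -0.18827281  0.34214413] [-1.27688998  0.30275626 -3.41847821] 0.01200116361992767
scene lid (array([ 0.5295, -0.1866]), np.float64(-73.3)) can (array([ 0.5314, -0.1886]), np.float64(-80.7))
top lid (array([ 0.5299, -0.1855]), np.float64(-54.2)) can (array([ 0.5289, -0.1899]), np.float64(-52.1))
```

View pics/pre.png

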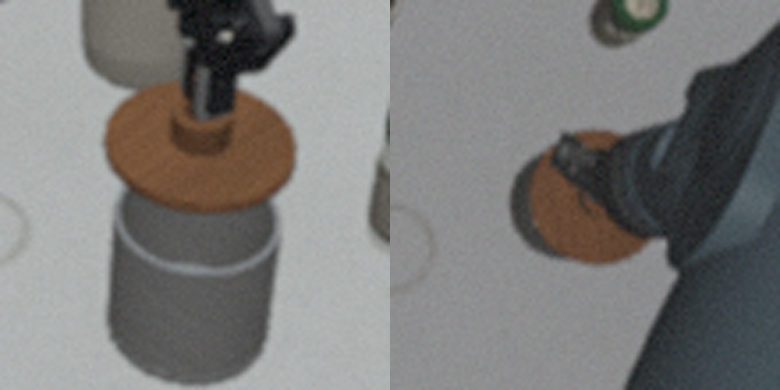

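The lids are above the canister: lid at about (201,150) in the crop, rim centre at (197,220). Allowing for the lean of the verticals, the lid needs about 1 mm more towards −y. I lower slowly and watch the force.

>>> {"op": "drive_tool", "data": {"increments": [[-0.001,-0.001,0.006,0],[-0.001,-0.001,0.016,0],[-0.001,-0.001,0.024,0],[-0.001,-0.001,0.029,0],[-0.001,-0.001,0.032,0],[-0.001,-0.001,0.034,0],[-0.001,-0.001,0.036,0],[-0.001,-0.001,0.036,0],[-0.001,-0.001,0.036,0]]}}

```text
time: 8.82
tool_pos: [0.5316, -0.1895, 0.3059]
tool_rot: [[-0.9, 0.436, 0.0], [0.436, 0.9, -0.0], [-0.0, 0.0, -1.0]]
wrist_force: [0.1, 0.2, -3.6]
opening: 0.0118
grip_force: 58.7
```

```bash
python3 - <<'E'
from h import *
for i in range(2):
    im=cams.camera("scene")[:,:,::-1]
    s=readout.get_state();print(s["time"],s["tool_pos"],s["wrist_force"].round(2),s["ft_torque"].round(3))
c=proj("scene",[.53,-.188,.1]).astype(int);r=40
cv2.imwrite("pics/ins.png",cv2.resize(im[c[1]-r:c[1]+r,c[0]-r:c[0]+r],(500,500),interpolation=2))
E
```

```text
8.875 [ 0.53160996 -0.18951515  0.30587008] [ 0.26 -0.52 -2.99] [ 0.018 -0.01   0.061]
8.925 [ 0.53162261 -0.18950802  0.30586745] [-0.19  0.02 -3.64] [ 0.039 -0.012 -0.025]
```

View pics/ins.png

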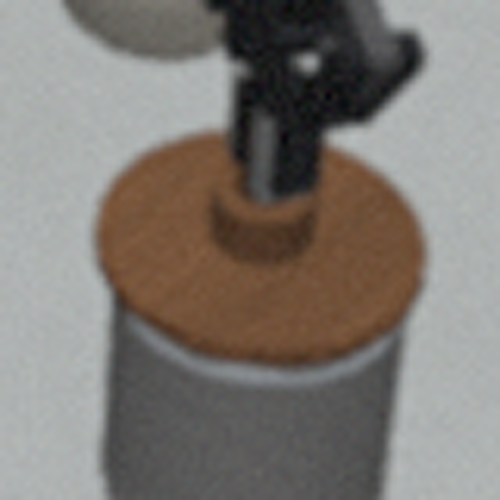

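The plug is entering without contact, with lid centre column 260 against canister 259. I continue down.

>>> {"op": "drive_tool", "data": {"increments": [[0,0,0.0015,0],[0,0,0.003,0],[0,0,0.0045,0],[0,0,0.006,0],[0,0,0.006,0]]}}

```text
time: 9.55
tool_pos: [0.5315, -0.1895, 0.2995]
tool_rot: [[-0.9, 0.436, -0.0], [0.436, 0.9, 0.0], [0.0, 0.0, -1.0]]
wrist_force: [-0.1, -0.3, -2.9]
opening: 0.0116
grip_force: 58.7
```

>>> {"op": "drive_tool", "data": {"increments": [[0,0,0.001,0],[0,0,0.002,0],[0,0,0.003,0],[0,0,0.0035,0],[0,0,0.0035,0]]}}

```text
time: 10.18
tool_pos: [0.5316, -0.1894, 0.2963]
tool_rot: [[-0.9, 0.436, 0.0], [0.436, 0.9, 0.0], [-0.0, 0.0, -1.0]]
wrist_force: [-0.6, 0.3, -2.0]
opening: 0.0116
grip_force: 58.8
```

>>> {"op": "drive_tool", "data": {"increments": [[0,0,0.0005,0],[0,0,0.001,0],[0,0,0.001,0]]}}

```text
time: 10.55
tool_pos: [0.5315, -0.1893, 0.2961]
tool_rot: [[-0.9, 0.436, 0.001], [0.436, 0.9, -0.0], [-0.001, 0.0, -1.0]]
wrist_force: [-2.6, 2.1, 4.8]
opening: 0.0115
grip_force: 59.7
```

>>> {"op": "drive_tool", "data": {"increments": [[0,0,0,0],[0,0,0,0],[0,0,0,0],[0,0,0,0]], "claw": 0.055, "force": 30}}

```text
time: 11.05
tool_pos: [0.5316, -0.1895, 0.2951]
tool_rot: [[-0.9, 0.436, 0.0], [0.436, 0.9, 0.0], [-0.0, 0.0, -1.0]]
wrist_force: [0.2, -0.3, -0.0]
opening: 0.055
grip_force: 0.0
```

```bash
python3 - <<'E'
from h import *
s0=readout.get_state()
im=cams.camera("scene")[:,:,::-1];cv2.imwrite("pics/seat_full.png",im)
s=readout.get_state();print(s["time"],s["tool_pos"],s["wrist_force"].round(2),s["opening"])
print("lid fit",fit("scene",np.ascontiguousarray(im),[(.091,.053),(.099,.053)],[.5316,-.1894],1.2))
c=proj("scene",[.53,-.188,.1]).astype(int);r=40
cv2.imwrite("pics/seat.png",cv2.resize(im[c[1]-r:c[1]+r,c[0]-r:c[0]+r],(500,500),interpolation=2))
E
```

```text
11.1 [ 0.53157946 -0.1895129   0.29511582] [ 0.3  -0.05  0.72] 0.05517985586341155
lid fit (array([ 0.5289, -0.1884]), np.float64(-72.5))
```

View pics/seat.png

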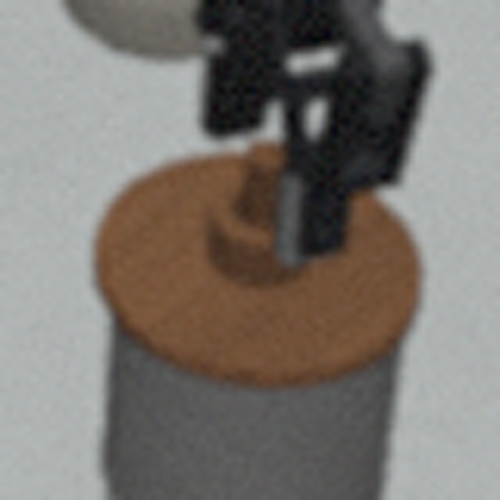

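The lids are seated, with the plate resting on the rim, the fingers clear of the post and the force zero. Next I lower onto the collar and close gently.

>>> {"op": "drive_tool", "data": {"increments": [[0.001,0,0.004,0],[0.001,0,0.01,0],[0.001,0,0.016,0],[0.001,0,0.02,0],[0.001,0,0.02,0],[0.001,0,0.02,0]]}}

```text
time: 11.85
tool_pos: [0.5307, -0.1891, 0.2753]
tool_rot: [[-0.9, 0.436, 0.0], [0.436, 0.9, -0.0], [-0.0, 0.0, -1.0]]
wrist_force: [0.2, -0.2, -0.5]
opening: 0.0554
grip_force: 0.0
```

>>> {"op": "drive_tool", "data": {"increments": [[0,0,0,0],[0,0,0,0],[0,0,0,0],[0,0,0,0],[0,0,0,0]], "claw": 0.02, "force": 30}}

```text
time: 12.48
tool_pos: [0.5309, -0.1891, 0.2757]
tool_rot: [[-0.9, 0.436, 0.001], [0.436, 0.9, -0.0], [-0.001, 0.0, -1.0]]
wrist_force: [-1.2, 1.2, 5.3]
opening: 0.0328
grip_force: 30.1
```

>>> {"op": "drive_tool", "data": {"increments": [[0,0,-0.001,0],[0,0,-0.003,0],[0,0,-0.006,0],[0,0,-0.01,0],[0,0,-0.015,0],[0,0,-0.015,0]]}}

```text
time: 13.22
tool_pos: [0.5309, -0.1892, 0.2909]
tool_rot: [[-0.9, 0.436, 0.001], [0.436, 0.9, -0.001], [-0.001, 0.0, -1.0]]
wrist_force: [0.4, -0.3, -1.8]
opening: 0.033
grip_force: 29.9
```

```bash
python3 - <<'E'
from h import *
im=cams.camera("scene")[:,:,::-1]
s=readout.get_state();print(s["time"],s["tool_pos"],s["wrist_force"].round(2),s["ft_torque"].round(3),s["opening"])
c=proj("scene",[.53,-.188,.1]).astype(int);r=40
cv2.imwrite("pics/l2.png",cv2.resize(im[c[1]-r:c[1]+r,c[0]-r:c[0]+r],(500,500),interpolation=2))
E
```

```text
13.275 [ 0.5307791  -0.18913167  0.29054223] [-0.07  0.07 -1.26] [-0.021 -0.023  0.029] 0.03338901758243975
```

View pics/l2.png

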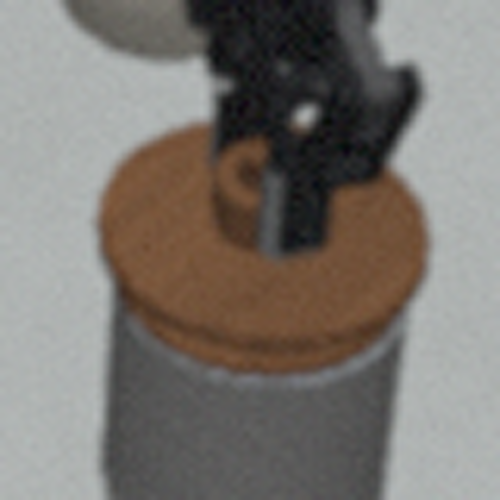

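Only the outer lid is rising: the load is about 1 N, and the inner lid's flange still shows on the rim. I continue straight up.

>>> {"op": "drive_tool", "data": {"increments": [[0,0,-0.003,0],[0,0,-0.009,0],[0,0,-0.017,0],[0,0,-0.026,0],[0,0,-0.035,0],[0,0,-0.044,0],[0,0,-0.053,0],[0,0,-0.062,0],[0,0,-0.069,0],[0,0,-0.074,0],[0,0,-0.075,0],[0,0,-0.075,0],[0,0,-0.075,0]]}}

```text
time: 14.9
tool_pos: [0.5305, -0.189, 0.3648]
tool_rot: [[-0.9, 0.436, -0.001], [0.436, 0.9, 0.0], [0.001, 0.0, -1.0]]
wrist_force: [0.2, 0.2, -0.5]
opening: 0.0331
grip_force: 29.9
```

```bash
python3 - <<'E'
from h import *
im=cams.camera("scene")[:,:,::-1]
s=readout.get_state();print(s["time"],s["tool_pos"],s["wrist_force"].round(2),s["opening"],s["grip_force"])
c=proj("scene",[.53,-.188,.12]).astype(int);r=60
cv2.imwrite("pics/end.png",cv2.resize(im[c[1]-r:c[1]+r,c[0]-r:c[0]+r],(560,560),interpolation=2))
E
```

```text
14.95 [ 0.53053521 -0.18895552  0.36482663] [-0.42  0.22 -1.03] 0.03310741284829557 29.89038985222578
```

View pics/end.png

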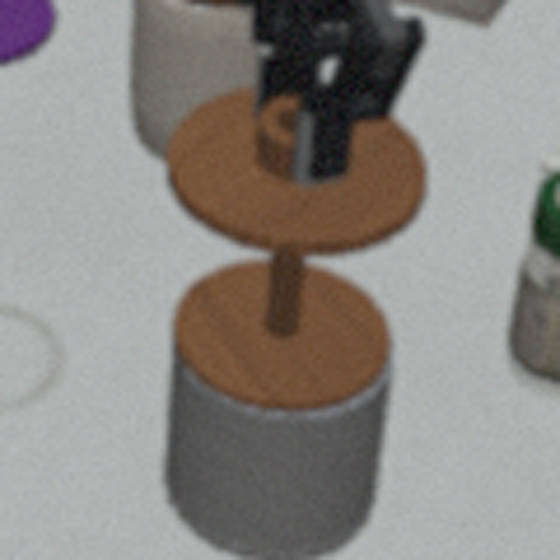

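The outer lid is held level at crop (298,170), with its skirt about 36 mm above the post top. The inner lid is seated level at (282,335). I hand in the job.

```bash
python3 -c "
from plant import robot
print(robot.finish_job())"
```

```text
the job is handed in; nothing more can be done
None
```

I handed the job in at about 15 s: the inner lid is seated in the canister, and the outer lid is held level in the gripper, its skirt about 36 mm above the post top; the hand-in returned no verdict.

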